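# Scrape the drip pan clean under the melter tap

## Task

Take the bench scraper from its rack and wipe all five bits of cooled wax along the drip pan, under the melter's tap, over the open end into the pulled-out scrap drawer: push the wax only with the scraper, never with the gripper, and don't knock the melter or upset the things standing round. Then stand the scraper back in its rack's slot and push the scrap drawer fully home with the wax in it.

Things in the scene. Friction and masses are not known exactly. Their poses are not given: they have to be found in the camera images.
- pan_center (a point): Centre of the drip pan's flat top, 45 mm above the table. Bare aluminium, 114 mm wide (x) between rims, 180 mm long (y -90 to +90 mm). Rims 4 mm thick, 10 mm high, run along both long sides (inner faces x = -57 and +57 mm) and across the -y end (inner face y = -86 mm); the +y end is open, without rim. Axes as the stand's.
- stand: Pouring stand, fixed. Origin on the table under the centre of its drip pan; it stands askew, about 60 degrees: +x points to the melter behind the pan (ahead and left of the robot), +y (back towards the robot, to its left) to the pan's open end. The scrap drawer runs under the pan and comes out at the +y end; a 60 mm high wooden riser behind the pan (+x) carries the melter.
- spout (a point): Lowest point of the melter's tap spout, 105 mm above the pan. The spout is a block 29 x 29 mm, 39 mm high, hanging over the back half of the pan; its front face is 15 mm to -x of this point, 20 mm behind the pan's long centre line. The tap lever sticks out 72 mm to its -y side, 54 to 60 mm above this point. Axes as the stand's.
- drawer (a joint): Scrap drawer under the pan, slide (m): 0 = fully home, 0.092 = fully out towards the stand's +y. It runs with about 1 N of friction and stays where it is left. It starts well out (0.074 or more).
- drawer_floor (a point): Centre of the scrap drawer's inner floor, 7 mm above the table; moves with the drawer. Inside it is 118 mm (x) by 93 mm (y), walls 26 mm high. Axes as the stand's.
- drawer_front (a point): Middle of the outer face of the drawer's front panel (136 mm wide in x, from 3 to 39 mm above the table, facing the stand's +y); moves with the drawer; 20 mm above the table. A folded pull lip 70 mm wide sticks out 14 mm from the panel's top edge (29 to 38 mm above the table).
- scraper_grip (a point): Centre of the bench scraper's wooden grip, a rounded block 44 mm (x) by 22 mm (y: pinch across this) by 34 mm (z). Below it, in the x-z plane, a steel blade 100 mm long in x (50 mm each side), 3 mm thick; its straight lower edge lies 64 mm below this point. The same both ways round, 160 g. It starts standing in the rack, edge down, z up.
- scraper_edge (a point): Middle of the scraper's lower blade edge, 64 mm below the grip centre; same axes.
- rack_slot (a point): Middle of the slot floor in the scraper rack, 6 mm above the table. The rack is a fixed wooden block 116 mm (x) by 64 mm (y), 42 mm high; the slot runs along its x, open at both ends, 7 mm wide in its lower 24 mm, above that flaring to about 18 mm at the top. x points roughly the same way as the stand's, z up.
- chip0: Bit of hard cooled wax on the pan: domed drip 33 mm across, 10 mm high, loose, about 12 g; origin at the centre of its flat underside.
- chip1: Bit of hard cooled wax on the pan: snapped piece about 32 x 25 mm, 9 mm thick, loose, about 12 g; origin at the centre of its flat underside.
- chip2: Bit of hard cooled wax on the pan: domed drip 27 mm across, 9 mm high, loose, about 12 g; origin at the centre of its flat underside.
- chip3: Bit of hard cooled wax on the pan: snapped piece about 29 x 27 mm, 10 mm thick, loose, about 12 g; origin at the centre of its flat underside.
- chip4: Bit of hard cooled wax on the pan: domed drip 30 mm across, 9 mm high, loose, about 12 g; origin at the centre of its flat underside.
- oil_bottle: Bystander: amber dropper bottle, 36 mm across, 105 mm high; origin at the centre of its underside.
- spool: Bystander: spool of wick, 52 mm across, 36 mm high; origin at the centre of its underside.
- seal_stamp: Bystander: brass seal stamp with turned wooden handle, 28 mm across, 82 mm high; origin at the centre of its underside.
- dial_thermometer: Bystander: dial probe thermometer lying down, 172 mm long along its y; origin at the centre of its underside.
- short_candle: Bystander: short ribbed pillar candle, 66 mm across, 109 mm high; origin at the centre of its underside.
- shell: Bystander: scallop shell candle, 68 x 104 mm, 56 mm high; origin at the centre of its underside.
- melter: The wax melter on the riser, fixed; origin under the centre of its feet, 60 mm above the table and 165 mm behind the pan's centre line (+x of the stand). Size about 335 x 267 x 258 mm. Its front panel begins 78 mm above the table, about 63 mm behind the pan's centre line. Axes as the stand's.
Not all that is in view belongs to the job. Of the things like the part that bears scraper_grip, leave any that is purple or yellow; of the rest the larger one is meant.

How it is judged:
By the outcome, as a careful person would: the job done as asked, in the order asked, and still so for the second after the job is handed in, with the robot touching nothing.
It also fails if it takes over 72 s, if anything falls off the work surface, if the arm or the gripper's body presses on something with over 40 N, if the wrist force passes 120 N, or if a joint passes its speed limit or range.

## Robot

A 6-joint arm with a two-finger parallel gripper is mounted at the origin on a cart in front of the work surface, level with it; the furniture and walls round the work are solid. World frame = base frame: x ahead of the robot, y to its left, z up, the work surface at z = 0. Lengths are in m, angles in rad, forces in N, time in s.
With the tool pointing down it reaches from about 0.35 to 0.975 m from the base axis. Payload 4.9 kg.
Tool frame: the origin (TCP) lies at the very end of the fingers, on their centre line; the grasp point (between the pads) lies 19 mm behind it (manip.grasp_offset is the distance from the TCP to the grasp point, in m); z points along the fingers, y is the line along which they close (so a half turn about z gives the same grasp; the last joint's range is limited). The gripper opens to 85 mm and grips with 20 to 120 N. Pads are 22 mm wide; open, the fingers measure 114 mm over their backs; the gripper's body (76 mm by 85 mm) begins 54 mm behind the grasp point. The pads swing forward as they close: fully open they stand 13 mm farther back than shut.
Start: joints at [-1.222, 0.053, 1.613, -0, 1.476, -0.119], TCP at [0.282, -0.558, 0.195] pointing down, gripper open.
Joint ranges: [-3.01, 3.01], [-1.01, 2.22], [0.06, 2.58], [-1.02, 4.17], [0.09, 2.62], [-3.14, 3.14]. Speed limits (rad/s): [2.57, 2.57, 3.14, 3.14, 3.14, 3.14].

## Interface

Orientations are given as a unit quaternion [w, x, y, z].
In Python, from plant import manip, eyes, job_done, models gives the robot as it stands.
- The arm moves only by the tool servo_tool, never from a script. Its argument "motion" is one flat list of numbers, 5 for each row, row after row: the opening, from -1 (shut) to 1 (fully open), then the shift along the tool's x, y, z normalised to -1 to 1, where 1 is 120 mm, then the turn about the tool's z normalised to -1 to 1, where 1 is 45 degrees. A call has 1 to 5 rows; each row is the pose to reach, as a shift and turn from the pose commanded when the call began, along the tool's axes at that moment; what a row does not reach only later rows make up. A row lasts 1/8 s, in which the tool goes at most 62.5 mm and 10.7 degrees, less where a joint would pass 70% of its speed; a pose out of reach is approached as far as the arm can. A call with a number of a shift or a turn outside -1 to 1 is refused whole. A call with a gripper value outside its range is refused whole. The fingers move at their own pace and stop on an object; the grip force is fixed at half the most. Time passes only in rows, so rows that repeat a pose let the fingers close. It gives the time, the measured TCP pose, the force, the opening and the grip force at its end, in the units of the state.
- manip.state(): the state, without advancing time (a new reading comes with each control period).
- eyes.grab_frame(name): name is "side" or "top"; returns (picture, depth): 420x560x3 uint8, red, green, blue; 420x560 float32, m along the optical axis (not along the pixel's ray), 0 where there is no reading.
- eyes.camera_params(name): a dict with "fov_y" (degrees; the focal length in pixels is half the picture's height over the tangent of half this angle, whatever the lens; pixels are square), "cx", "cy" (the principal point, pixels), "D" ([k1, k2, p1, p2, k3] as OpenCV has them; the pictures are not rectified), "pose" (4x4, takes a point from camera to world coordinates). Camera axes: x right, y up, looking along -z (the intrinsics and any distortion apply to the point x, -y, -z); pixel columns grow to the right and rows downward; lengths in m; the calibration is good to about 2 mm. A picture is of the moment at which its call begins. camera_params takes no time and is no camera call.
- job_done(): hands the job in; it is judged then, once.
Trained networks look in the newest picture that a camera, given by its name, has taken for a name from the list of things; names that differ only in an ending like _2 or _b are one class to them, and where a whole thing is asked for, a point or a joint stands for the part that bears it (a point fixed in the world has none). Each returns a list of dicts, best first, with "p" (0 to 1); they miss things now and then, are a little off and sometimes report something else, mostly with a low value. They report only what shows in the picture. A call takes as long as a camera call. They do not tell look-alikes from the thing itself.
- models.regions_of(camera, label): "mask" (420x560 bool, what is visible of it) and "pixel" ([column, row] in pixels, amid what is visible of it).
The state is a dict: "time": time; "joint_pos": joint angles; "joint_vel": joint speeds; "joint_efforts": joint torques, N m; "tool_pos": TCP position; "tool_rot": TCP orientation; "contact_force": force on the tool from outside, world axes, zero at the start; "ft_torque": the same for the moment, N m; "gripper_width": opening from 0.0 (shut) to 1.0 (fully open); "grasp_force": force on a finger pad.
Only numpy, scipy, OpenCV 4.12 (cv2) and the standard library are available. Lean on these libraries where they do the work, as an engineer would, in place of code of your own. Each camera call takes 0.05 s, during which the arm holds its last target. There are 200 camera calls.

## Working session

There is one attempt and no reset: what is moved stays moved. The work goes in short steps, Python scripts to look and compute and a tool call to move; the robot and the scene stay as the last step left them, time stands still between calls to the robot, and variables do not carry over. Pictures are saved under pics/ and viewed, at most 10 in all, crops included, and the job is handed in when it is done.

Besides the shell and the picture viewer there is one more tool, called after ">>>" as name(argument=value, ...) on one line, values as JSON. servo_tool: Moves the arm, as the interface text tells. Its arguments: {"type":"object","properties":{"motion":{"type":"array","items":{"type":"number","minimum":-1,"maximum":1}}},"required":["motion"]}

```bash
mkdir -p pics; cat > h.py <<'E'
import numpy as np, cv2
from plant import manip, eyes, job_done, models
def cam(n):
    p=eyes.camera_params(n); f=210/np.tan(np.radians(p['fov_y'])/2)
    K=np.array([[f,0,p['cx']],[0,f,p['cy']],[0,0,1.]]); return K,np.array(p['D'],float),np.array(p['pose'])
def cloud(n,d,px):
    """px Nx2 (col,row) -> world"""
    K,D,T=cam(n); px=np.asarray(px,float).reshape(-1,2)
    u=cv2.undistortPoints(px[:,None,:],K,D)[:,0]
    z=d[px[:,1].astype(int),px[:,0].astype(int)]
    c=np.c_[u[:,0]*z,-u[:,1]*z,-z]; w=c@T[:3,:3].T+T[:3,3]; w[z==0]=np.nan; return w
def maskcloud(n,d,m):
    r,c=np.nonzero(m); return cloud(n,d,np.c_[c,r])
def proj(n,P):
    K,D,T=cam(n); P=np.atleast_2d(P); c=(P-T[:3,3])@T[:3,:3]; c=c*[1,-1,-1]
    return cv2.projectPoints(c,np.zeros(3),np.zeros(3),K,D)[0][:,0]
E
python3 - <<'E'
from h import *
fr={}
for n in('side','top'):
    im,d=eyes.grab_frame(n); fr[n]=d; cv2.imwrite(f'pics/{n}0.png',im[:,:,::-1]); np.savez(f'pics/{n}0.npz',im=im,d=d)
    print(n,cam(n)[2].round(3).tolist())
for l in ['scraper_grip','chip0','chip1','chip2','chip3','chip4','drawer','oil_bottle','spool','seal_stamp','dial_thermometer','short_candle','shell','rack_slot','melter','stand']:
  for n in('top','side'):
    try:
      for r in models.regions_of(n,l)[:3]:
        if r['p']<.25: continue
        w=maskcloud(n,fr[n],r['mask']); w=w[~np.isnan(w[:,0])]
        print(l,n,round(r['p'],2),np.round(r['pixel']),r['mask'].sum(),'med',np.median(w,0).round(3),'ext',np.percentile(w,2,axis=0).round(3),np.percentile(w,98,axis=0).round(3))
    except Exception as e: print(l,n,e)
print(manip.state())
E
```

```text
side [[1.0, -0.02, 0.011, 0.572], [0.022, 0.665, -0.747, -0.978], [0.008, 0.747, 0.665, 0.967], [0.0, 0.0, 0.0, 1.0]]
top [[0.02, 0.991, -0.129, 0.374], [-1.0, 0.021, 0.007, -0.012], [0.009, 0.129, 0.992, 1.401], [0.0, 0.0, 0.0, 1.0]]
scraper_grip top 0.75 [404. 245.] 186 med [ 0.443 -0.417  0.072] ext [ 0.409 -0.443  0.002] [ 0.482 -0.4    0.085]
scraper_grip top 0.67 [359. 225.] 111 med [ 0.494 -0.265  0.083] ext [ 0.477 -0.296  0.028] [ 0.51  -0.243  0.09 ]
scraper_grip top 0.55 [155. 210.] 521 med [0.548 0.397 0.03 ] ext [0.506 0.37  0.   ] [0.592 0.431 0.046]
scraper_grip side 0.93 [251. 295.] 353 med [ 0.501 -0.272  0.065] ext [ 0.479 -0.305  0.025] [ 0.526 -0.223  0.088]
scraper_grip side 0.73 [203. 283.] 246 med [ 0.371 -0.197  0.031] ext [ 0.341 -0.214 -0.003] [ 0.396 -0.172  0.059]
scraper_grip side 0.61 [313. 222.] 4707 med [0.662 0.051 0.044] ext [ 0.496 -0.078  0.002] [0.898 0.189 0.062]
chip0 top 0.58 [272. 168.] 40 med [0.689 0.018 0.052] ext [0.679 0.008 0.048] [0.7   0.028 0.058]
chip0 top 0.52 [268. 193.] 57 med [0.603 0.023 0.053] ext [0.59  0.01  0.046] [0.616 0.0
[... 5638 characters left out ...]
nt_pos': array([-1.22198743e+00,  5.26953023e-02,  1.61294246e+00,  4.11367818e-05,
        1.47596856e+00, -1.18988811e-01]), 'joint_vel': array([-0.00195771, -0.00049099, -0.00243208,  0.00174776, -0.00030405,
        0.0015583 ]), 'joint_efforts': array([-4.73875207e-04, -3.93667817e+01, -3.70449972e+01, -1.67225598e-04,
        5.68041960e-04,  2.90796507e-06]), 'tool_pos': array([ 0.28183493, -0.55781722,  0.19498109]), 'tool_rot': array([-9.14041304e-06,  9.72770597e-01,  2.31770071e-01,  1.95569289e-05]), 'contact_force': array([-0.9850834 , -1.18878829,  0.42797572]), 'ft_torque': array([-0.02098115,  0.01620474,  0.00185286]), 'grasp_force': 0.0, 'gripper_width': 0.9987262065356793}
```

```bash
python3 - <<'E'
import cv2
a=cv2.imread('pics/top0.png'); b=cv2.imread('pics/side0.png')
cv2.imwrite('pics/a.png',cv2.resize(a[100:300,180:440],None,fx=3,fy=3,interpolation=3))
cv2.imwrite('pics/b.png',cv2.resize(b[130:360,170:430],None,fx=2.6,fy=2.6,interpolation=3))
E
```

```text
(no output)
```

View pics/a.png

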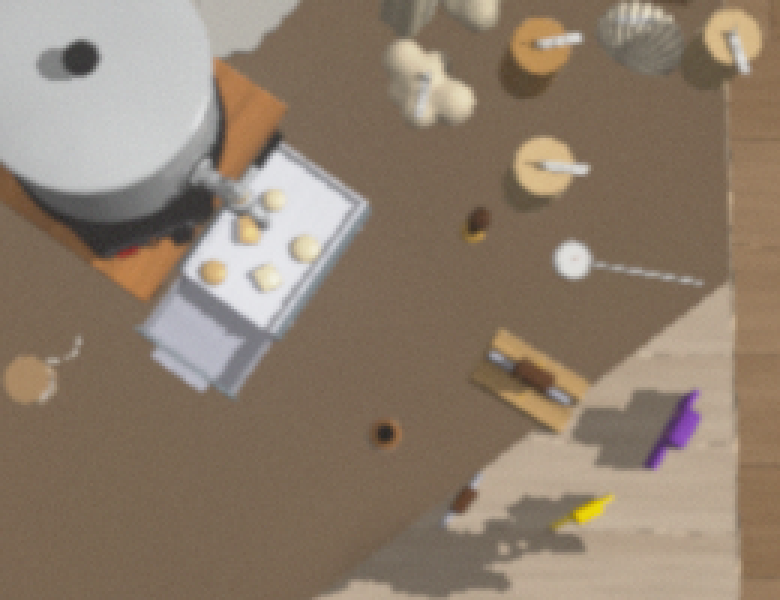

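View pics/b.png

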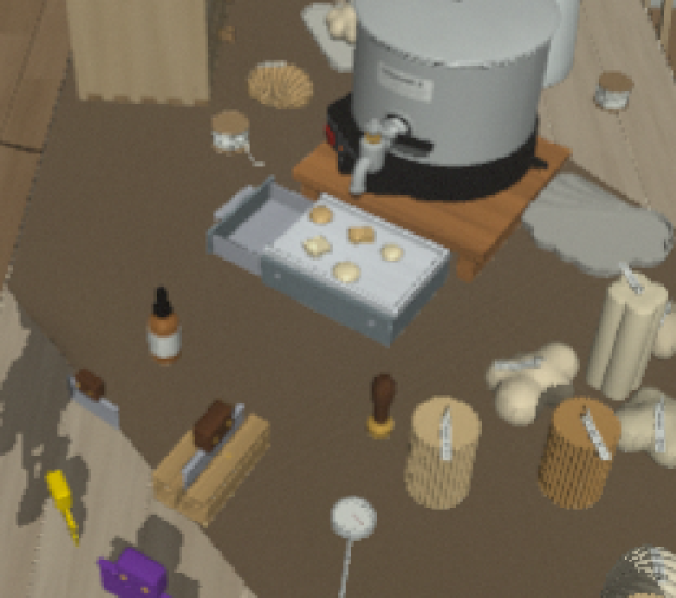

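The top crop shows the rack with the brown scraper at about (530,375). The small brown, yellow and purple look-alikes lie elsewhere, the stand's pan is at (275,240) and the spout tip is near (262,215). The side crop agrees. Next I'll fit exact frames.

```bash
cat > fit.py <<'E'
from h import *
from scipy.optimize import minimize
rr,cc=np.mgrid[0:420,0:560]; px=np.c_[cc.ravel(),rr.ravel()]
W={};C={}
for n in('side','top'):
    z=np.load(f'pics/{n}0.npz'); W[n]=cloud(n,z['d'],px); C[n]=z['im'].reshape(-1,3)
def sel(n,lo,hi):
    w=W[n]; return np.all((w>lo)&(w<hi),1)
for n in W:
    # rack top
    m=sel(n,[.43,-.34,.036],[.56,-.2,.047]); w=W[n][m]
    print(n,'rack top',np.median(w[:,2]).round(4),[np.round(v,4) for v in cv2.minAreaRect((w[:,:2]*1).astype(np.float32))])
    m=sel(n,[.43,-.34,.055],[.56,-.2,.1]); w=W[n][m]; print('scraper pts',len(w),'zmax',np.percentile(w[:,2],95))
    m2=(C[n][m].max(1)<130)  # brown grip
    print(' blade+grip rect',[np.round(v,4) for v in cv2.minAreaRect(w[:,:2].astype(np.float32))])
    g=w[w[:,2]>.078]; print(' grip top',len(g),g.mean(0).round(4),[np.round(v,4) for v in cv2.minAreaRect(g[:,:2].astype(np.float32))])
    # pan: surface+rims
    m=sel(n,[.48,-.09,.040],[.76,.16,.058]); w=W[n][m]
    print('pan',len(w),[np.round(v,4) for v in cv2.minAreaRect(w[:,:2].astype(np.float32))])
    m=sel(n,[.45,0,.03],[.6,.2,.0415]); w=W[n][m]; print('drawer rim',[np.round(v,4) for v in cv2.minAreaRect(w[:,:2].astype(np.float32))])
E
python3 fit.py
```

```text
side rack top 0.0406 [array([ 0.5004, -0.2665]), array([0.1174, 0.0655]), np.float64(59.1696)]
scraper pts 213 zmax 0.08741651324564179
 blade+grip rect [array([ 0.505 , -0.2598]), array([0.0859, 0.023 ]), np.float64(57.4142)]
 grip top 128 [ 0.5023 -0.2662  0.0844] [array([ 0.5023, -0.2647]), array([0.0435, 0.0231]), np.float64(59.2223)]
pan 2205 [array([0.6291, 0.0614]), array([0.1909, 0.271 ]), np.float64(56.4794)]
drawer rim [array([0.5409, 0.0863]), array([0.1613, 0.1217]), np.float64(79.7612)]
top rack top 0.0411 [array([ 0.4965, -0.2664]), array([0.1139, 0.0651]), np.float64(58.4999)]
scraper pts 120 zmax 0.0893082590854789
 blade+grip rect [array([ 0.4989, -0.2619]), array([0.0913, 0.0227]), np.float64(58.3483)]
 grip top 95 [ 0.4979 -0.2635  0.0849] [array([ 0.4979, -0.2639]), array([0.0439, 0.0223]), np.float64(58.3483)]
pan 2062 [array([0.6219, 0.0567]), array([0.1762, 0.2716]), np.float64(55.9241)]
drawer rim [array([0.5555, 0.0789]), array([0.1349, 0.1456]), np.float64(55.8884)]
```

```bash
cat >> fit.py <<'E'
print('-----')
def fr(w,c,yaw):
    a=np.radians(yaw); R=np.array([[np.cos(a),np.sin(a)],[-np.sin(a),np.cos(a)]]); return (w[:,:2]-c)@R.T
def rectfit(w,L,Wd,x0):
    # minimise: maximise points inside minus soft outside ; area fixed so inside count + grid coverage
    from scipy.spatial import cKDTree
    t=cKDTree(w[:,:2])
    gx,gy=np.meshgrid(np.linspace(-L/2,L/2,50),np.linspace(-Wd/2,Wd/2,50)); g=np.c_[gx.ravel(),gy.ravel()]
    def cost(p):
        q=fr(w,p[:2],p[2]*100); out=np.maximum(np.abs(q)-[L/2,Wd/2],0); d=np.hypot(*out.T)
        a=np.radians(p[2]*100); R=np.array([[np.cos(a),-np.sin(a)],[np.sin(a),np.cos(a)]])
        e=t.query(g@R.T+p[:2])[0]; return np.minimum(d,.015).mean()+np.minimum(e,.015).mean()
    r=minimize(cost,x0,method='Nelder-Mead',options=dict(initial_simplex=np.array(x0)+np.array([[0,0,0],[.01,0,0],[0,.01,0],[0,0,.05]]),xatol=1e-5,fatol=1e-8)); return r.x,r.fun
for n in W:
    m=sel(n,[.48,-.09,.040],[.76,.16,.058]); w=W[n][m]; c0=np.array([.64,.03])
    q=fr(w,c0,57); w=w[(np.abs(q[:,0])<.075)&(q[:,1]>-.12)&(q[:,1]<.1)]
    print(n,'panfit',rectfit(w,.122,.180,[.64,.03,.57]))
    m=sel(n,[.43,-.34,.036],[.56,-.2,.047]); print(' rackfit',rectfit(W[n][m],.116,.064,[.4985,-.2655,.588]))
    K=np.array([.64,.03])
    m=sel(n,[.55,-.05,.1],[.75,.12,.2]); w=W[n][m]; s=fr(w,K,58)
    b=(w[:,2]<.19); print(' spout low pts',b.sum(),'z',np.percentile(w[b,2],[1,50]).round(3),'sx',np.percentile(s[b,0],[2,50,98]).round(3),'sy',np.percentile(s[b,1],[2,50,98]).round(3))
    m=sel(n,[.43,-.1,.0],[.62,.22,.041]); w=W[n][m]; s=fr(w,K,58); f=(np.abs(s[:,0])<.06)
    for lo,hi in((.003,.012),(.02,.028),(.029,.041)):
        k=f&(w[:,2]>lo)&(w[:,2]<hi)&(s[:,1]>.09); print('  drawer z',lo,hi,k.sum(),np.percentile(s[k,1],[2,10,50,90,98,100]).round(3), np.percentile(s[k,0],[2,98]).round(3))
E
python3 fit.py | sed -n '/-----/,$p'
```

```text
-----
side panfit (array([0.65364604, 0.01653838, 0.55768249]), np.float64(0.003453130801293441))
 rackfit (array([ 0.50190505, -0.26796425,  0.56131003]), np.float64(0.0035617798502830715))
 spout low pts 800 z [0.101 0.145] sx [-0.002  0.082  0.1  ] sy [-0.066 -0.021  0.043]
  drawer z 0.003 0.012 325 [0.099 0.104 0.127 0.151 0.226 0.25 ] [-0.048  0.059]
  drawer z 0.02 0.028 55 [0.101 0.12  0.149 0.151 0.152 0.169] [-0.06   0.059]
  drawer z 0.029 0.041 147 [0.116 0.147 0.153 0.164 0.167 0.169] [-0.059  0.059]
top panfit (array([0.64658811, 0.01298716, 0.54633518]), np.float64(0.002461014469233151))
 rackfit (array([ 0.49658904, -0.26601365,  0.5779636 ]), np.float64(0.0028387498345270054))
 spout low pts 510 z [0.103 0.148] sx [-0.003  0.071  0.094] sy [-0.063  0.     0.051]
  drawer z 0.003 0.012 654 [0.092 0.098 0.13  0.218 0.248 0.275] [-0.057  0.055]
  drawer z 0.02 0.028 7 [0.093 0.094 0.121 0.146 0.156 0.158] [-0.032  0.058]
  drawer z 0.029 0.041 152 [0.105 0.15  0.158 0.168 0.17  0.171] [-0.055  0.059]
```

>>> servo_tool(motion=[1,0.433,-0.215,0.06,0,1,0.867,-0.429,0.125,0,1,0.867,-0.429,0.125,0])

```text
time: 2.08
tool_pos: [0.3531, -0.462, 0.1791]
tool_rot: [-0.001, 0.972, 0.234, 0.0]
contact_force: [0.1, -0.3, -0.4]
gripper_width: 0.998
grasp_force: 0.0
```

>>> servo_tool(motion=[1,0.433,-0.215,0.06,-0.22,1,0.867,-0.429,0.125,-0.44,1,0.867,-0.429,0.125,-0.709,1,0.867,-0.429,0.125,-0.709])

```text
time: 2.58
tool_pos: [0.4212, -0.3725, 0.1653]
tool_rot: [0.0, 0.872, 0.49, -0.0]
contact_force: [0.5, -0.2, 0.9]
gripper_width: 1.001
grasp_force: 0.0
```

```bash
cat > ov.py <<'E'
from h import *
def draw(n,im,objs,s):
    for P,col in objs:
        q=proj(n,np.array(P)); cv2.polylines(im,[np.round((q+.5)*s*8).astype(int)],True,col,1,cv2.LINE_AA,3)
def rect(c,yaw,x0,x1,y0,y1,z):
    a=np.radians(yaw); R=np.array([[np.cos(a),-np.sin(a)],[np.sin(a),np.cos(a)]])
    p=np.array([[x0,y0],[x1,y0],[x1,y1],[x0,y1]])@R.T+c; return np.c_[p,np.full(4,z)]
E
python3 - <<'E'
from ov import *
S=(.650,.0150);ya=56.5; R=(.4985,-.2663);yr=58.7
out=[]
for n,(x0,x1,y0,y1) in dict(top=(220,380,145,250),side=(215,345,190,340)).items():
    s=5; im=cv2.resize(cv2.imread(f'pics/{n}0.png'),None,fx=s,fy=s,interpolation=cv2.INTER_CUBIC)
    draw(n,im,[(rect(S,ya,-.061,.061,-.09,.09,.055),(0,0,255)),(rect(S,ya,-.057,.057,-.086,.09,.045),(0,255,0)),
      (rect(R,yr,-.058,.058,-.032,.032,.042),(0,0,255)),(rect(R,yr,-.05,.05,-.0015,.0015,.045),(255,0,0)),(rect(R,yr,-.022,.022,-.011,.011,.087),(0,255,0))],s)
    c=im[y0*s:y1*s,x0*s:x1*s]; out.append(c)
cv2.imwrite('pics/ot.png',cv2.resize(out[0],(800,525)));cv2.imwrite('pics/os.png',cv2.resize(out[1],(520,600)))
E
```

```text
(no output)
```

View pics/ot.png

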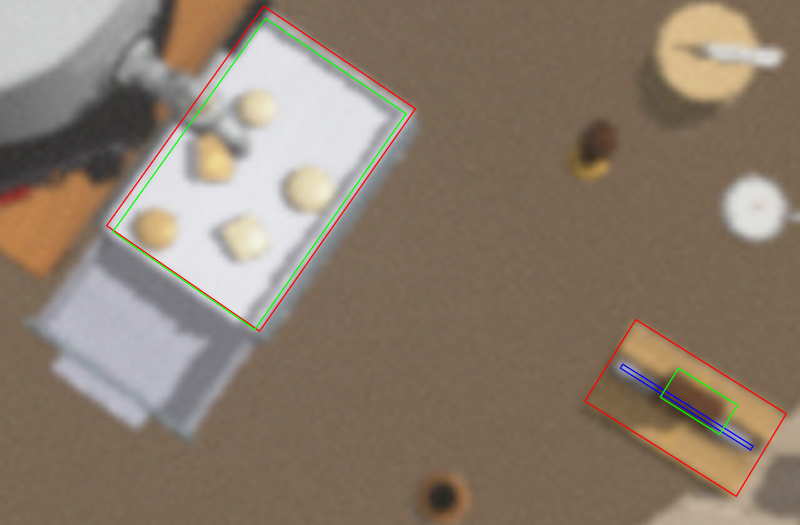

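View pics/os.png

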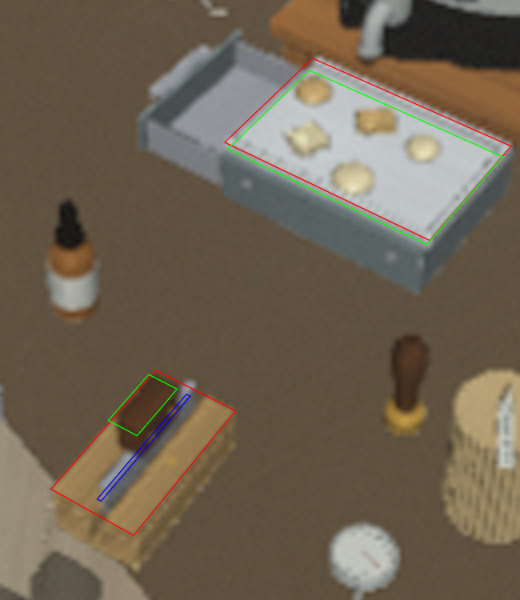

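The overlays sit within about 2 mm in both views. I'll refine them with edge gradients and put the chips in stand axes.

```bash
cat > ed.py <<'E'
from ov import *
from scipy.ndimage import map_coordinates
from scipy.optimize import differential_evolution as DE
G={}
for n in('top','side'):
    g=cv2.GaussianBlur(cv2.imread(f'pics/{n}0.png').astype(np.float32),(0,0),.7)
    G[n]=np.sqrt(sum(cv2.Sobel(g[:,:,k],cv2.CV_32F,1,0)**2+cv2.Sobel(g[:,:,k],cv2.CV_32F,0,1)**2 for k in range(3)))
def score(n,segs):
    t=np.linspace(0.03,.97,40)[:,None]; s=0
    for a,b in segs:
        q=proj(n,a+(b-a)*t); s+=map_coordinates(np.minimum(G[n],150),[q[:,1],q[:,0]],order=1).mean()
    return s/len(segs)
def S(r,idx): return [(r[i],r[(i+1)%4]) for i in idx]
def pan(n,p):
    a=rect(p[:2],p[2],-.061,.061,-.09,.09,.055); b=rect(p[:2],p[2],-.057,.057,-.086,.09,.045); e=rect(p[:2],p[2],-.061,.061,-.09,.09,.045)
    return S(a,[0,3])+S(e,[2])+S(b,[0,3])
def rack(n,p):
    return S(rect(p[:2],p[2],-.058,.058,-.032,.032,.042),[0,1,2,3])
for nm,f,c in(('pan',pan,(.65,.015,56.5)),('rack',rack,(.4985,-.2663,58.7))):
    for cams in(['top'],['side'],['top','side']):
        r=DE(lambda p:-sum(score(n,f(n,p)) for n in cams),[(c[0]-.01,c[0]+.01),(c[1]-.01,c[1]+.01),(c[2]-4,c[2]+4)],seed=1,maxiter=60,popsize=10)
        print(nm,cams,r.x.round(4),round(r.fun,1))
c=np.array([.65,.015]);a=np.radians(56.5);R=np.array([[np.cos(a),np.sin(a)],[-np.sin(a),np.cos(a)]])
for p in[(.689,.018),(.603,.023),(.608,.082),(.639,-.023),(.659,.042),(.610,.077)]: print(p,(R@(np.array(p)-c)).round(3))
E
python3 ed.py
```

```text
pan ['top'] [6.4930e-01 9.2000e-03 5.5816e+01] -145.5
pan ['side'] [6.47800e-01 1.14000e-02 5.60465e+01] -148.8Traceback (most recent call last):
  File "ed.py", line 21, in <module>
    r=DE(lambda p:-sum(score(n,f(n,p)) for n in cams),[(c[0]-.01,c[0]+.01),(c[1]-.01,c[1]+.01),(c[2]-4,c[2]+4)],seed=1,maxiter=60,popsize=10)
    return fun(*args, **kwargs)
    ret = solver.solve()
    next(self)
    ~~~~^^^^^^
    energy = self.func(parameters)
    return self.f(x, *self.args)
           ~~~~~~^^^^^^^^^^^^^^^
  File "ed.py", line 21, in <lambda>
    r=DE(lambda p:-sum(score(n,f(n,p)) for n in cams),[(c[0]-.01,c[0]+.01),(c[1]-.01,c[1]+.01),(c[2]-4,c[2]+4)],seed=1,maxiter=60,popsize=10)
                   ~~~^^^^^^^^^^^^^^^^^^^^^^^^^^^^^^^
  File "ed.py", line 21, in <genexpr>
    r=DE(lambda p:-sum(score(n,f(n,p)) for n in cams),[(c[0]-.01,c[0]+.01),(c[1]-.01,c[1]+.01),(c[2]-4,c[2]+4)],seed=1,maxiter=60,popsize=10)
                       ~~~~~^^^^^^^^^^
  File "ed.py", line 11, in score
    q=proj(n,a+(b-a)*t); s+=map_coordinates(np.minimum(G[n],150),[q[:,1],q[:,0]],order=1).mean()
  File "h.py", line 15, in proj
    K,D,T=cam(n); P=np.atleast_2d(P); c=(P-T[:3,3])@T[:3,:3]; c=c*[1,-1,-1]
          ~~~^^^
  File "h.py", line 4, in cam
    p=eyes.camera_params(n); f=210/np.tan(np.radians(p['fov_y'])/2)
ValueError: time passes only in moves, steps and waits
```

```bash
sed -i 's/^def cam(n):/import functools\n@functools.cache\ndef cam(n):/' h.py
sed -i 's/S(a,\[0,3\])+S(e,\[2\])+S(b,\[0,3\])/S(a,[0,1,3])+S(e,[2])+S(b,[0,1,3])/' ed.py
cat >> ed.py <<'E'
import matplotlib
E
sed -i '$d' ed.py
cat >> ed.py <<'E'
rr,cc=np.mgrid[0:420,0:560]; px=np.c_[cc.ravel(),rr.ravel()]
for n in('top','side'):
    z=np.load(f'pics/{n}0.npz'); w=cloud(n,z['d'],px); q=(w[:,:2]-c)@R.T
    for nm,k,bins,o,l in(('x',0,np.arange(-.07,.0701,.004),1,(-.08,.085)),('y',1,np.arange(-.1,.105,.005),0,(-.05,.0))):
        m=(q[:,o]>l[0])&(q[:,o]<l[1])&(w[:,2]>-.01)&(w[:,2]<.08)
        i=np.digitize(q[m,k],bins); print(n,nm,[(int(round(bins[j-1]*1000)),int(round(1000*np.median(w[m,2][i==j])))) for j in range(1,len(bins)) if (i==j).any()])
E
python3 ed.py
```

```text
pan ['top'] [6.59200e-01 2.34000e-02 5.57998e+01] -143.1
pan ['side'] [6.49400e-01 1.58000e-02 5.63142e+01] -144.3
pan ['top', 'side'] [6.50800e-01 1.20000e-02 5.60638e+01] -279.6
rack ['top'] [ 0.4958 -0.2717 60.6759] -124.3
rack ['side'] [ 0.4983 -0.2669 58.6991] -117.4
rack ['top', 'side'] [ 0.4984 -0.2669 58.701 ] -238.9
(0.689, 0.018) [ 0.024 -0.031]
(0.603, 0.023) [-0.019  0.044]
(0.608, 0.082) [0.033 0.072]
(0.639, -0.023) [-0.038 -0.012]
(0.659, 0.042) [0.027 0.007]
(0.61, 0.077) [0.03  0.068]
top x [(-70, 23), (-66, 43), (-62, 52), (-58, 47), (-54, 44), (-50, 44), (-46, 45), (-42, 44), (-38, 46), (-34, 46), (-30, 45), (-26, 45), (-22, 45), (-18, 44), (-14, 45), (-10, 45), (-6, 44), (-2, 44), (2, 44), (6, 45), (10, 44), (14, 44), (18, 45), (22, 50), (26, 48), (30, 49), (34, 45), (38, 44), (42, 45), (46, 44), (50, 44), (54, 45), (58, 52), (62, 42), (66, 42)]
top y [(-100, 4), (-90, 53), (-85, 45), (-80, 44), (-75, 45), (-70, 43), (-65, 45), (-60, 45), (-55, 43), (-50, 45), (-45, 44), (-40, 45), (-35, 44), (-30, 45), (-25, 45), (-20, 45), (-15, 50), (-10, 51), (-5, 50), (0, 49)
[... 276 characters left out ...]
42, 44), (-38, 45), (-34, 45), (-30, 44), (-26, 46), (-22, 44), (-18, 45), (-14, 44), (-10, 44), (-6, 44), (-2, 44), (2, 44), (6, 44), (10, 43), (14, 44), (18, 45), (22, 46), (26, 46), (30, 47), (34, 46), (38, 45), (42, 44), (46, 44), (50, 44), (54, 44), (58, 49), (62, 49), (66, 57)]
side y [(-100, -1), (-95, 17), (-90, 30), (-85, 45), (-80, 44), (-75, 44), (-70, 43), (-65, 44), (-60, 44), (-55, 45), (-50, 43), (-45, 44), (-40, 43), (-35, 44), (-30, 43), (-25, 44), (-20, 50), (-15, 51), (-10, 51), (-5, 52), (0, 46), (5, 45), (10, 44), (15, 43), (20, 43), (25, 45), (30, 46), (35, 53), (40, 52), (45, 50), (50, 46), (55, 44), (60, 44), (65, 44), (70, 44), (75, 43), (80, 43), (85, 43), (90, 41)]
```

>>> servo_tool(motion=[1,0.48,0.05,0,0,1,0.943,0.095,0,0,1,0.943,0.095,0,0,1,0.943,0.095,0,0])

```text
time: 3.08
tool_pos: [0.4893, -0.2825, 0.1652]
tool_rot: [0.0, 0.872, 0.489, -0.0]
contact_force: [-1.2, 0.2, 0.1]
gripper_width: 0.993
grasp_force: 0.0
```

```bash
python3 - <<'E'
from h import *
s=manip.state(); p=s['tool_pos']; q=s['tool_rot']; print(p.round(4),np.degrees(2*np.arctan2(q[2],q[1])))
a=2*np.arctan2(q[2],q[1]); X=np.array([np.cos(a),np.sin(a)]);Y=np.array([np.sin(a),-np.cos(a)])
rr,cc=np.mgrid[0:420,0:560]; px=np.c_[cc.ravel(),rr.ravel()]
for n in('side','top'):
    im,d=eyes.grab_frame(n); w=cloud(n,d,px); r=w-p; x=r[:,:2]@X;y=r[:,:2]@Y
    for lo,hi in((.0,.03),(.03,.06),(.08,.1),(.1,.12),(.12,.14),(.14,.17),(.17,.2)):
        m=(r[:,2]>lo)&(r[:,2]<hi)&(np.hypot(x,y)<.12)
        if m.sum()>5: print(n,lo,m.sum(),'x',np.percentile(x[m],[2,98]).round(3),'y',np.percentile(y[m],[2,98]).round(3))
    if n=='side':
        u=proj(n,[[p[0],p[1],p[2]-.08]])[0].astype(int); print(u); cv2.imwrite('pics/c.png',cv2.resize(im[max(0,u[1]-110):u[1]+60,u[0]-90:u[0]+90,::-1],None,fx=3.3,fy=3.3,interpolation=3))
E
```

```text
[ 0.4893 -0.2825  0.1652] 58.578877593184764
side 0.03 45 x [-0.011  0.011] y [-0.053  0.056]
side 0.08 123 x [-0.013  0.01 ] y [-0.068  0.074]
side 0.1 338 x [-0.017  0.013] y [-0.068  0.075]
side 0.12 299 x [-0.019  0.009] y [-0.066  0.073]
side 0.14 380 x [-0.035  0.01 ] y [-0.063  0.07 ]
side 0.17 385 x [-0.037  0.011] y [-0.02   0.039]
[246 296]
top 0.1 35 x [-0.016  0.013] y [-0.052 -0.033]
top 0.12 12 x [-0.017  0.013] y [-0.06 -0.03]
top 0.14 83 x [-0.012  0.011] y [-0.065 -0.035]
top 0.17 43 x [-0.023  0.021] y [-0.04  -0.031]
```

View pics/c.png

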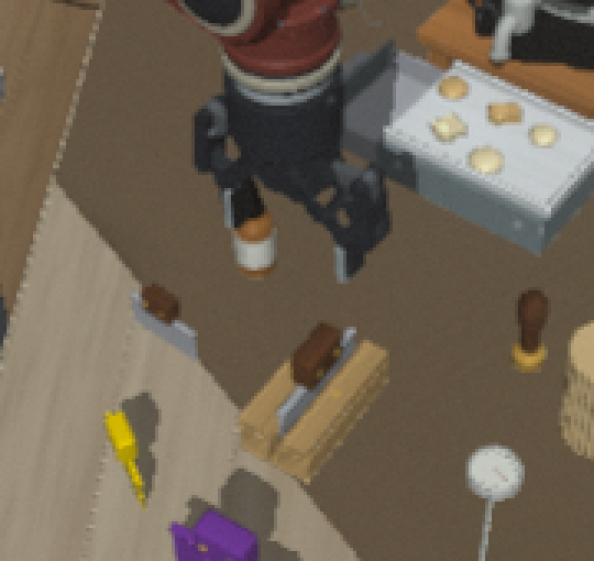

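The side view shows the gripper above the rack, astride the scraper grip. The gripper is slim along its x near the fingers, so the spout will clear. Now to grasp.

>>> servo_tool(motion=[1,0.033,0,0.45,0,1,0.033,0,0.8,0,1,0.033,0,0.933,0,1,0.033,0,0.933,0])

```text
time: 3.68
tool_pos: [0.4909, -0.2784, 0.0524]
tool_rot: [-0.001, 0.872, 0.49, -0.0]
contact_force: [0.6, 0.3, 1.4]
gripper_width: 0.996
grasp_force: 0.0
```

>>> servo_tool(motion=[-1,0,0,0,0,-1,0,0,0,0,-1,0,0,0,0,-1,0,0,0,0,-1,0,0,0,0])

```text
time: 4.3
tool_pos: [0.4917, -0.2779, 0.0532]
tool_rot: [0.0, 0.872, 0.49, 0.0]
contact_force: [0.3, 0.4, -0.1]
gripper_width: 0.004
grasp_force: 0.0
```

```bash
python3 - <<'E'
from h import *
im,d=eyes.grab_frame('side'); np.savez('pics/s1.npz',im=im,d=d)
im2,d2=eyes.grab_frame('top')
a=cv2.resize(im[230:370,170:320,::-1],(560,522),interpolation=3); 
b=cv2.resize(im2[180:290,320:440,::-1],(480,440),interpolation=3)
b=cv2.copyMakeBorder(b,0,82,0,0,0); cv2.imwrite('pics/d.png',cv2.resize(np.hstack([a,b]),(800,402)))
print(manip.state()['tool_pos'], proj('side',[manip.state()['tool_pos'],[.5,-.2643,.087]]),proj('top',[manip.state()['tool_pos']]))
E
```

```text
[ 0.49167573 -0.27786078  0.05301655] [[247.58268261 302.58596401]
 [250.79315436 289.9452287 ]] [[360.72977084 227.76649679]]
```

View pics/d.png

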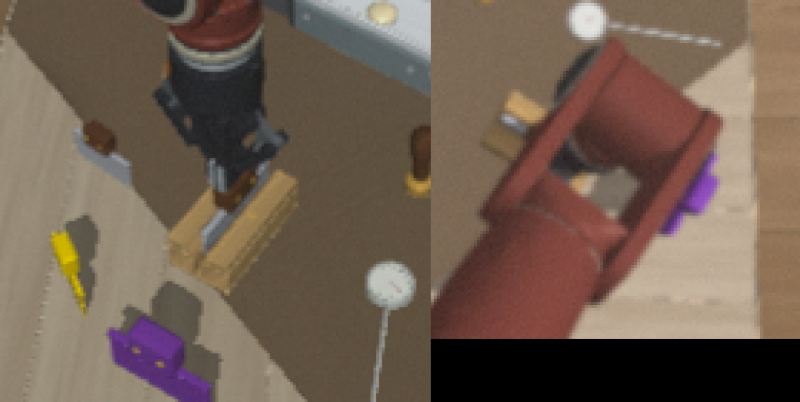

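```bash
python3 - <<'E'
from h import *
for f in('pics/side0.npz','pics/s1.npz'):
    z=np.load(f); im,d=z['im'].astype(int),z['d']
    rr,cc=np.mgrid[0:420,0:560]; w=cloud('side',d,np.c_[cc.ravel(),rr.ravel()]); c=im.reshape(-1,3)
    m=np.all((w>[.44,-.34,.045])&(w<[.57,-.19,.1]),1)&(c[:,0]-c[:,2]>15)&(c[:,0]<130)
    q=w[m]; a=np.radians(58.7); r=q[:,:2]-[.4984,-.2668]; x=r@[np.cos(a),np.sin(a)]; y=r@[-np.sin(a),np.cos(a)]
    print(f,m.sum(),'x',np.percentile(x,[1,5,50,95,99]).round(4),'y',np.percentile(y,[1,5,50,95,99]).round(4),'z',np.percentile(q[:,2],[1,99]).round(3))
    m2=np.all((w>[.44,-.34,.048])&(w<[.57,-.19,.1]),1)&(c[:,0]-c[:,2]<12)
    q=w[m2]; r=q[:,:2]-[.4984,-.2668]; x=r@[np.cos(a),np.sin(a)]; y=r@[-np.sin(a),np.cos(a)]; print(' grey x',np.percentile(x,[1,5,50,95,99]).round(4),'y',np.percentile(y,[5,50,95]).round(4),q[:,2].max())
s=manip.state();r=s['tool_pos'][:2]-[.4984,-.2668];print(r@[np.cos(a),np.sin(a)],r@[-np.sin(a),np.cos(a)],s['gripper_width'],s['grasp_force'])
E
```

```text
pics/side0.npz 192 x [-0.0178 -0.0168 -0.0008  0.0221  0.0251] y [-0.0132 -0.0122 -0.0053  0.0065  0.0088] z [0.059 0.089]
 grey x [-0.0447 -0.044  -0.0169  0.0517  0.0535] y [-0.0121 -0.0031  0.0017] 0.07762784085313779
pics/s1.npz 99 x [-0.0205 -0.0173 -0.0099  0.0178  0.0192] y [-0.0131 -0.0125 -0.0104  0.0042  0.0053] z [0.058 0.093]
 grey x [-0.0447 -0.0425 -0.0211  0.0449  0.0485] y [-0.0121 -0.0035  0.0021] 0.09997396897623012
-0.012944368681125317 -6.769282420053403e-07 -0.002944651043639272 0.0
```

```bash
python3 - <<'E'
from h import *
z=np.load('pics/s1.npz'); im,d=z['im'].astype(int),z['d']
rr,cc=np.mgrid[0:420,0:560]; w=cloud('side',d,np.c_[cc.ravel(),rr.ravel()]); c=im.reshape(-1,3)
a=np.radians(58.7); r=w[:,:2]-[.4917,-.2779]; x=r@[np.cos(a),np.sin(a)]; y=r@[-np.sin(a),np.cos(a)]
for lo in np.arange(.06,.19,.01):
    m=(w[:,2]>lo)&(w[:,2]<lo+.01)&(abs(x)<.06)&(abs(y)<.08)&(c[:,0]-c[:,2]<15)
    if m.any():
        h=np.histogram(y[m],np.arange(-.08,.081,.01))[0]; print(lo.round(2),'x',np.percentile(x[m],[3,97]).round(3),'y -80..80',h)
E
python3 -c "
from h import *
print(manip.state())"
```

```text
0.06 x [0.003 0.033] y -80..80 [0 0 0 0 0 0 8 0 0 0 0 0 0 0 0 0]
0.07 x [0.035 0.036] y -80..80 [0 0 0 0 0 0 3 0 0 0 0 0 0 0 0 0]
0.09 x [-0.011 -0.005] y -80..80 [ 0  0  0  0  0  0  1 10  3  1  0  0  0  0  0  0]
0.1 x [-0.011  0.004] y -80..80 [0 0 0 0 0 0 7 9 5 3 0 0 0 0 0 0]
0.11 x [-0.011 -0.002] y -80..80 [ 0  0  0  0  0  0 10  9  6  1  0  0  0  0  0  0]
0.12 x [-0.011 -0.004] y -80..80 [0 0 0 0 0 0 6 8 7 0 0 0 0 0 0 0]
0.13 x [-0.013  0.003] y -80..80 [ 0  0  0  0  1  4 12  5 11  5  3  1  0  0  0  0]
0.14 x [-0.013  0.008] y -80..80 [ 0  0  0  1  5 23 20  2 11  3 15  5  0  0  0  0]
0.15 x [-0.017 -0.005] y -80..80 [ 0  0  1  6 11  1 12  3 13  2  7  9  4  0  0  0]
0.16 x [-0.017 -0.002] y -80..80 [ 0  0  4 10  3  3 13  2 13  6  0 21 11  2  0  0]
0.17 x [-0.017  0.   ] y -80..80 [ 0  5 13 15  1  7 14  4 12  4  1  4 21  9  0  0]
0.18 x [-0.019  0.009] y -80..80 [ 0  9 33 15  7 14  8  6 13  6  0  0 10 14  0  0]
{'time': 4.4, 'joint_pos': array([-6.46161080e-01,  4.14850150e-02,  1.87226206e+00,  2.11495820e-05,
        1.22792505e+00, -1.00094039e-01]), 'joint_vel': array([ 2.68534269e-03,  1.36126015e-03, -1.31897750e-03, -1.45033353e-03,
        2.50454011e-05,  1.09303318e-03]), 'joint_efforts': array([ 2.87734430e-03, -3.54773641e+01, -3.36291611e+01, -9.67343317e-05,
       -4.85222427e-05,  2.69548070e-05]), 'tool_pos': array([ 0.49167573, -0.27786078,  0.05301655]), 'tool_rot': array([-4.03951463e-05,  8.71589446e-01,  4.90236510e-01, -6.79627128e-06]), 'contact_force': array([ 0.31668949, -1.15809016,  0.12954766]), 'ft_torque': array([ 0.05753697,  0.00507701, -0.04010471]), 'grasp_force': 0.0, 'gripper_width': -0.002944651043639272}
```

>>> servo_tool(motion=[-1,0,0,0,0,-1,0,0,0,0])

```text
time: 4.65
tool_pos: [0.4917, -0.2779, 0.053]
tool_rot: [-0.0, 0.872, 0.49, -0.0]
contact_force: [0.4, -0.3, 0.7]
gripper_width: -0.001
grasp_force: 0.0
```

```bash
python3 - <<'E'
from h import *
z=np.load('pics/s1.npz'); im=z['im'][:,:,::-1]
s=9; b=cv2.resize(im[255:320,215:290],None,fx=s,fy=s,interpolation=cv2.INTER_CUBIC)
a=np.radians(58.7); X=np.array([np.cos(a),np.sin(a),0]);
t=np.array([.4917,-.2779,.053])
for k,col in((0,(0,0,255)),(.019,(0,255,0)),(.04,(255,0,0))):
    q=(proj('side',[t+X*.011+[0,0,k],t-X*.011+[0,0,k]])-[215,255])*s; cv2.line(b,tuple(map(int,q[0])),tuple(map(int,q[1])),col,1)
cv2.imwrite('pics/e.png',b)
E
```

```text
(no output)
```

View pics/e.png

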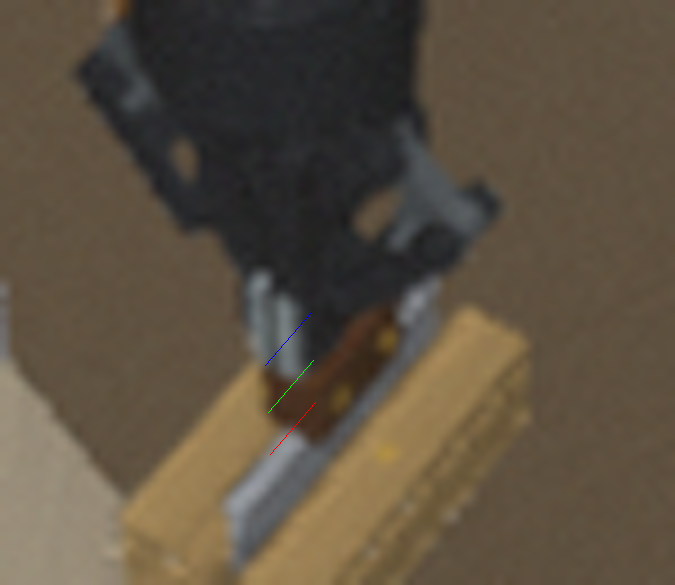

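The picture shows the shut fingers ending above the grip's top, about 35 mm higher than the stated TCP. I'll rise and measure the real fingertip height.

>>> servo_tool(motion=[-1,0,0,-0.3,0,-1,0,0,-0.6,0,-1,0,0,-0.6,0,-1,0,0,-0.6,0])

```text
time: 5.15
tool_pos: [0.4914, -0.2777, 0.1245]
tool_rot: [-0.0, 0.872, 0.49, -0.0]
contact_force: [-0.6, 0.3, 0.6]
gripper_width: 0.003
grasp_force: 0.0
```

```bash
python3 - <<'E'
from h import *
im,d=eyes.grab_frame('side'); np.savez('pics/s2.npz',im=im,d=d)
s=manip.state(); t=s['tool_pos']; print(t,manip.grasp_offset,[k for k in dir(manip) if k[0]!='_'])
rr,cc=np.mgrid[0:420,0:560]; w=cloud('side',d,np.c_[cc.ravel(),rr.ravel()])
a=np.radians(58.7); r=w[:,:2]-t[:2]; x=r@[np.cos(a),np.sin(a)]; y=r@[-np.sin(a),np.cos(a)]
m=(abs(x)<.03)&(abs(y)<.03)&(w[:,2]>.098)
for lo in np.arange(.098,.2,.006):
    k=m&(w[:,2]>lo)&(w[:,2]<lo+.006); print(round(lo-t[2],3),k.sum(),(x[k].min().round(3),x[k].max().round(3),y[k].min().round(3),y[k].max().round(3)) if k.any() else '')
q=proj('side',[t,t+[0,0,.035]]); print(q)
z=im[:,:,::-1]; c0=q[0].astype(int); s=8; b=cv2.resize(z[c0[1]-45:c0[1]+25,c0[0]-40:c0[0]+40],None,fx=s,fy=s,interpolation=cv2.INTER_CUBIC)
for p,c in zip(q,((0,0,255),(0,255,0))): cv2.circle(b,tuple(int(v) for v in (p-c0+[40,45])*s),3,c,-1)
cv2.imwrite('pics/f.png',b)
E
```

```text
[ 0.49094292 -0.2774064   0.12364654] 0.0187 ['IKError', 'grasp_offset', 'state']
-0.026 0 
-0.02 0 
-0.014 0 
-0.008 0 
-0.002 0 
0.004 0 
0.01 0 
0.016 0 
0.022 0 
0.028 0 
0.034 3 (np.float64(-0.007), np.float64(-0.003), np.float64(-0.009), np.float64(-0.008))
0.04 13 (np.float64(-0.012), np.float64(0.002), np.float64(-0.014), np.float64(0.01))
0.046 20 (np.float64(-0.012), np.float64(0.003), np.float64(-0.016), np.float64(0.009))
0.052 20 (np.float64(-0.011), np.float64(0.006), np.float64(-0.016), np.float64(0.012))
0.058 18 (np.float64(-0.011), np.float64(0.001), np.float64(-0.016), np.float64(0.009))
0.064 22 (np.float64(-0.012), np.float64(-0.003), np.float64(-0.017), np.float64(0.01))
0.07 10 (np.float64(-0.01), np.float64(-0.005), np.float64(-0.015), np.float64(0.003))
[[246.30109001 284.49415275]
 [245.76858652 275.02011918]]
```

View pics/f.png

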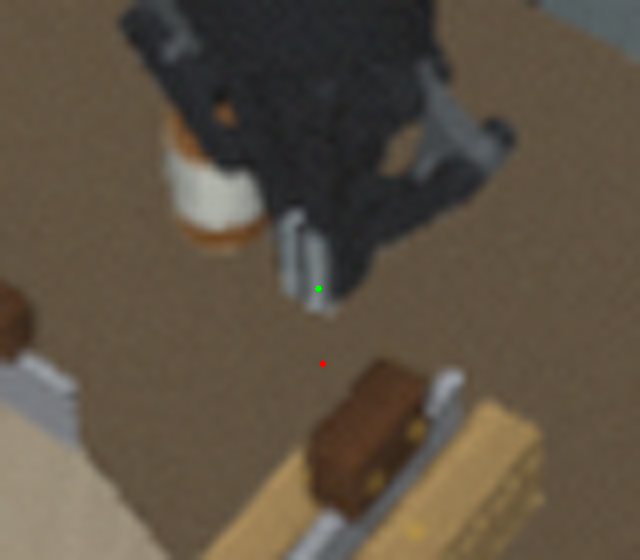

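>>> servo_tool(motion=[1,-0.017,0,0,0,1,-0.017,0,0,0,1,-0.017,0,0,0,1,-0.017,0,0.2,0,1,-0.017,0,0.4,0])

```text
time: 5.82
tool_pos: [0.491, -0.2799, 0.0769]
tool_rot: [0.001, 0.872, 0.49, 0.0]
contact_force: [-0.5, -1.0, -0.8]
gripper_width: 0.998
grasp_force: 0.0
```

>>> servo_tool(motion=[1,0,0,0.25,0,1,0,0,0.45,0,1,0,0,0.45,0,-1,0,0,0.45,0,-1,0,0,0.45,0])

```text
time: 6.45
tool_pos: [0.4917, -0.2805, 0.0247]
tool_rot: [0.001, 0.872, 0.49, 0.001]
contact_force: [1.0, -0.2, 0.3]
gripper_width: 0.603
grasp_force: 0.0
```

>>> servo_tool(motion=[-1,0,0,0,0,-1,0,0,0,0,-1,0,0,0,0,-1,0,0,0,0])

```text
time: 6.95
tool_pos: [0.4911, -0.2801, 0.0241]
tool_rot: [0.0, 0.872, 0.49, 0.0]
contact_force: [-1.8, 0.7, 5.4]
gripper_width: 0.245
grasp_force: 59.4
```

>>> servo_tool(motion=[-1,0,0,-0.3,0,-1,0,0,-0.6,0,-1,0,0,-0.833,0,-1,0,0,-0.833,0])

```text
time: 7.45
tool_pos: [0.4921, -0.2808, 0.1253]
tool_rot: [0.002, 0.872, 0.49, 0.001]
contact_force: [-0.2, 0.6, -1.4]
gripper_width: 0.243
grasp_force: 59.8
```

>>> servo_tool(motion=[-1,0.36,0.05,0,0,-1,0.76,0.11,0,0,-1,0.859,0.121,0,0])

```text
time: 7.82
tool_pos: [0.5564, -0.1967, 0.1203]
tool_rot: [-0.002, 0.871, 0.491, -0.001]
contact_force: [-0.6, -0.1, -0.8]
gripper_width: 0.245
grasp_force: 59.7
```

>>> servo_tool(motion=[-1,0.36,0.05,0,0,-1,0.76,0.11,0,0,-1,0.859,0.121,0,0])

```text
time: 8.2
tool_pos: [0.6225, -0.1169, 0.1209]
tool_rot: [-0.001, 0.871, 0.491, -0.001]
contact_force: [-0.1, -0.5, -1.5]
gripper_width: 0.246
grasp_force: 59.7
```

>>> servo_tool(motion=[-1,0.36,0.05,0,0.056,-1,0.7,0.1,0,0.056,-1,0.859,0.121,0,0.056,-1,0.859,0.121,0,0.056,-1,0.859,0.121,0,0.056])

```text
time: 8.82
tool_pos: [0.6876, -0.0393, 0.1224]
tool_rot: [-0.0, 0.882, 0.47, -0.001]
contact_force: [0.3, 0.4, -0.5]
gripper_width: 0.248
grasp_force: 59.7
```

```bash
cat > meas.py <<'E'
from ov import *
c=np.array([.650,.015]); a=np.radians(56.2); X=np.array([np.cos(a),np.sin(a)]); Y=np.array([-np.sin(a),np.cos(a)])
def st(p): r=np.asarray(p)[...,:2]-c; return np.stack([r@X,r@Y],-1)
def snap(tag,cams=('side','top')):
    o={}
    for n in cams:
        im,d=eyes.grab_frame(n); np.savez(f'pics/{n}{tag}.npz',im=im,d=d); o[n]=(im,d)
    return o
E
python3 - <<'E'
from meas import *
s=manip.state(); t=s['tool_pos']; q=s['tool_rot']; print(t,np.degrees(2*np.arctan2(q[2],q[1])),st(t))
o=snap('3',('side','top'))
out=[]
for n in o:
    im=o[n][0]; S=5; b=cv2.resize(im[:,:,::-1],None,fx=S,fy=S,interpolation=cv2.INTER_CUBIC)
    P=st(t)+[.018,0]; ez=t[2]-.023+.006
    sc=lambda x,y: c+X*x+Y*y
    ctr=sc(*P)
    draw(n,b,[(rect(c,56.2,-.057,.057,-.086,.09,.045),(0,255,0)),(rect(ctr,56.2,-.05,.05,0,0,ez),(0,0,255)),(rect(ctr,56.2,-.022,.022,-.011,.011,ez+.064+.017),(255,0,0))],S)
    u=(proj(n,[[*ctr,.08]])[0]*S).astype(int); print(n,u/S); out.append(b[u[1]-290:u[1]+210,u[0]-200:u[0]+200])
cv2.imwrite('pics/g.png',np.hstack(out))
E
```

```text
[ 0.68757592 -0.03931369  0.12240892] 56.128431925837454 [-0.02423051 -0.06143948]
side [323.4 228.6]
top [284. 162.]
```

View pics/g.png

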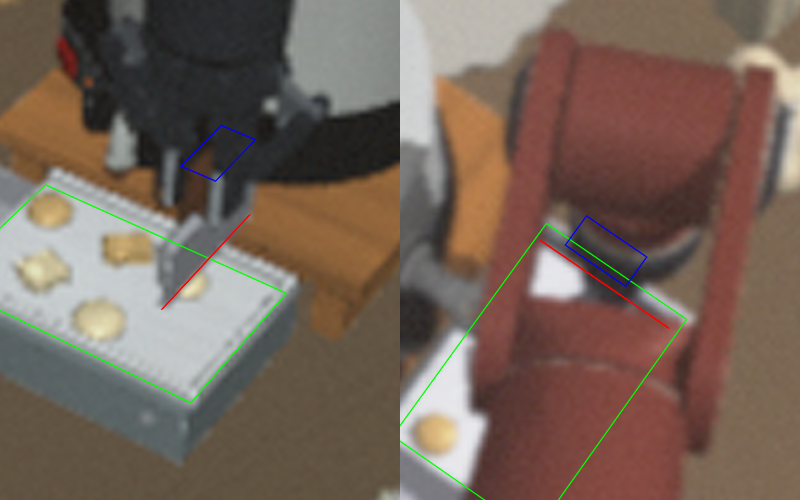

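>>> servo_tool(motion=[-1,0.02,0,0.15,0,-1,0.02,0,0.3,0,-1,0.02,0,0.42,0,-1,0.02,0,0.483,0,-1,0.02,0,0.483,0])

```text
time: 9.55
tool_pos: [0.6898, -0.0361, 0.0646]
tool_rot: [-0.0, 0.882, 0.471, -0.0]
contact_force: [-0.2, -0.0, -1.5]
gripper_width: 0.242
grasp_force: 59.7
```

```bash
python3 - <<'E'
from meas import *
s=manip.state(); t=s['tool_pos']; print(t,st(t),s['contact_force'],s['ft_torque'])
o=snap('4',('side',)); im,d=o['side']
rr,cc=np.mgrid[0:420,0:560]; w=cloud('side',d,np.c_[cc.ravel(),rr.ravel()]); q=st(w); k=im.reshape(-1,3).astype(int)
m=(abs(q[:,1]-st(t)[1])<.012)&(abs(q[:,0])<.08)&(w[:,2]>.058)&(w[:,2]<.1); 
print('blade pts x',np.percentile(q[m,0],[1,5,95,99]).round(4),'y',np.percentile(q[m,1],[5,50,95]).round(4),'z',w[m,2].min(),m.sum())
for lo in (.05,.06,.07,.08,.09): 
    j=m&(w[:,2]>lo)&(w[:,2]<lo+.01); 
    if j.any(): print(lo,j.sum(),q[j,0].min().round(4),q[j,0].max().round(4), np.polyfit(q[j,0],q[j,1],1))
S=6; b=cv2.resize(im[:,:,::-1],None,fx=S,fy=S,interpolation=cv2.INTER_CUBIC)
ctr=c+X*(st(t)[0]+.018)+Y*st(t)[1]
draw('side',b,[(rect(ctr,56.2,-.05,.05,0,0,.048),(0,0,255))],S)
u=(proj('side',[[*ctr,.06]])[0]*S).astype(int); cv2.imwrite('pics/hh.png',b[u[1]-250:u[1]+220,u[0]-300:u[0]+260])
E
```

```text
[ 0.68980503 -0.03608387  0.06458908] [-0.02030654 -0.0614951 ] [-0.20203739 -0.04481364 -1.50639914] [-0.05329129  0.02768566  0.03714988]
blade pts x [-0.051  -0.0491  0.0412  0.0765] y [-0.0668 -0.0644 -0.0614] z 0.058120187380520494 96
0.05 9 -0.0359 0.0764 [-0.06454488 -0.06527496]
0.06 30 -0.0496 0.078 [-0.01686056 -0.06476129]
0.07 20 -0.0492 0.0386 [-0.01402241 -0.06454783]
0.08 12 -0.0512 -0.0158 [ 0.0005206  -0.06432681]
0.09 25 -0.051 -0.0181 [ 0.0822437  -0.06129851]
```

View pics/hh.png

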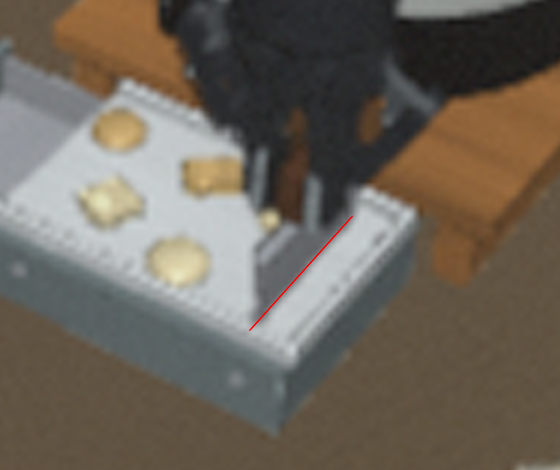

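>>> servo_tool(motion=[-1,0,0,0.013,0,-1,0,-0.1,0.013,0,-1,0,-0.2,0.013,0,-1,0,-0.3,0.013,0,-1,0,-0.4,0.013,0])

```text
time: 10.22
tool_pos: [0.6491, -0.0087, 0.0636]
tool_rot: [0.0, 0.882, 0.471, 0.0]
contact_force: [-0.5, -0.6, -1.2]
gripper_width: 0.242
grasp_force: 59.7
```

>>> servo_tool(motion=[-1,0,-0.1,0,0,-1,0,-0.2,0,0,-1,0,-0.3,0,0,-1,0,-0.4,0,0])

```text
time: 10.72
tool_pos: [0.6094, 0.0178, 0.0636]
tool_rot: [0.0, 0.882, 0.471, 0.0]
contact_force: [1.0, 0.6, -1.1]
gripper_width: 0.246
grasp_force: 59.7
```

```bash
cat > chips.py <<'E'
from meas import *
import sys
t=manip.state()['tool_pos']; print('tool',t.round(4),st(t).round(4))
for n in sys.argv[1:]:
    im,d=eyes.grab_frame(n); np.savez(f'pics/{n}L.npz',im=im,d=d)
    L=models.regions_of(n,'chip0')
    for r in L:
        if r['p']<.15: continue
        w=maskcloud(n,d,r['mask']); w=w[~np.isnan(w[:,0])]; m=np.median(w,0); print(n,round(r['p'],2),np.round(r['pixel']),r['mask'].sum(),'stand',(st(m)*1000).round(0),'z',(m[2]*1000).round(0))
E
python3 chips.py side top
```

```text
tool [0.6094 0.0178 0.0636] [-0.0203  0.0353]
side 0.72 [231. 254.] 291 stand [-227.  102.] z 51.0
side 0.55 [285. 220.] 47 stand [-11.  71.] z 53.0
side 0.44 [282. 226.] 46 stand [-39.  56.] z 51.0
top 0.75 [236. 178.] 1537 stand [108.  50.] z 57.0
top 0.6 [255. 188.] 31 stand [30. 54.] z 52.0
top 0.44 [272. 198.] 67 stand [-37.  56.] z 54.0
```

>>> servo_tool(motion=[-1,0,-0.08,0,0,-1,0,-0.16,0,0,-1,0,-0.24,0,0,-1,0,-0.32,0,0,-1,0,-0.4,0,0])

```text
time: 11.55
tool_pos: [0.5695, 0.0445, 0.0634]
tool_rot: [-0.0, 0.882, 0.471, -0.0]
contact_force: [0.2, -0.1, -1.9]
gripper_width: 0.242
grasp_force: 59.8
```

>>> servo_tool(motion=[-1,0,-0.07,0,0,-1,0,-0.14,0,0,-1,0,-0.14,0,0,-1,0,-0.14,0,0])

```text
time: 12.05
tool_pos: [0.5564, 0.0533, 0.0636]
tool_rot: [0.0, 0.882, 0.471, 0.0]
contact_force: [-0.2, -1.1, -1.9]
gripper_width: 0.245
grasp_force: 59.7
```

```bash
python3 chips.py side top; python3 - <<'E'
from meas import *
print(manip.state()['contact_force'])
rr,cc=np.mgrid[0:420,0:560]
z=np.load('pics/sideL.npz'); w=cloud('side',z['d'],np.c_[cc.ravel(),rr.ravel()]); q=st(w)
m=(abs(q[:,0])<.055)&(q[:,1]>-.08)&(q[:,1]<.09)&(w[:,2]>.0485)&(w[:,2]<.056)
for y in range(-80,90,10): k=m&(q[:,1]>y/1000)&(q[:,1]<y/1000+.01); print(y,k.sum(),end='; ')
E
```

```text
tool [0.5564 0.0533 0.0636] [-0.0202  0.0991]
top 0.48 [258. 218.] 70 stand [-36. 127.] z 15.0
[-0.45528433  0.09329927 -0.55049678]
-80 0; -70 0; -60 0; -50 1; -40 1; -30 4; -20 2; -10 1; 0 2; 10 0; 20 2; 30 0; 40 1; 50 2; 60 4; 70 1; 80 1;
```

Wax is off the pan. Lifting the scraper and returning to the rack.

>>> servo_tool(motion=[-1,0,0,-0.3,0,-1,-0.1,0.04,-0.583,0,-1,-0.5,0.2,-0.583,0,-1,-0.87,0.363,-0.583,0])

```text
time: 12.75
tool_pos: [0.5346, -0.0588, 0.1344]
tool_rot: [0.001, 0.882, 0.471, 0.001]
contact_force: [0.9, -0.5, -1.5]
gripper_width: 0.244
grasp_force: 59.8
```

>>> servo_tool(motion=[-1,-0.4,0.17,0,0,-1,-0.8,0.34,0,0,-1,-0.87,0.363,0,0])

```text
time: 13.12
tool_pos: [0.5119, -0.1714, 0.1336]
tool_rot: [0.0, 0.883, 0.469, -0.0]
contact_force: [0.1, 0.2, -1.9]
gripper_width: 0.246
grasp_force: 59.7
```

>>> servo_tool(motion=[-1,-0.4,0.17,0,-0.056,-1,-0.75,0.32,0,-0.056,-1,-0.87,0.363,0,-0.056,-1,-0.87,0.363,0,-0.056,-1,-0.87,0.363,0,-0.056])

```text
time: 13.75
tool_pos: [0.4908, -0.2781, 0.1332]
tool_rot: [-0.0, 0.871, 0.491, 0.0]
contact_force: [0.9, -0.5, -2.0]
gripper_width: 0.245
grasp_force: 59.8
```

```bash
cat > rk.py <<'E'
from meas import *
s=manip.state(); t=s['tool_pos']; q=s['tool_rot']; ya=2*np.arctan2(q[2],q[1]); X1=np.array([np.cos(ya),np.sin(ya)]);Y1=np.array([np.sin(ya),-np.cos(ya)])
d=np.array([.4908,-.2797])-t[:2]; print(t,np.degrees(ya),'dx,dy mm',d@X1*1000,d@Y1*1000,'norm',d@X1/.12,d@Y1/.12)
E
python3 rk.py
```

```text
[ 0.49083112 -0.27810733  0.13322817] 58.78098050983376 dx,dy mm -1.3781718647363708 0.7988813612623962 norm -0.011484765539469756 0.006657344677186635
```

>>> servo_tool(motion=[-1,-0.014,0.008,0.2,0,-1,-0.014,0.008,0.45,0,-1,-0.014,0.008,0.55,0,-1,-0.014,0.008,0.6,0,-1,-0.014,0.008,0.65,0])

```text
time: 14.38
tool_pos: [0.4913, -0.2817, 0.0563]
tool_rot: [0.001, 0.871, 0.49, 0.0]
contact_force: [0.2, 0.1, -0.8]
gripper_width: 0.244
grasp_force: 59.8
```

>>> servo_tool(motion=[-1,0,0,0.05,0,-1,0,0,0.1,0,-1,0,0,0.13,0,-1,0,0,0.16,0,-1,0,0,0.16,0])

```text
time: 15.0
tool_pos: [0.4902, -0.2814, 0.0359]
tool_rot: [-0.0, 0.872, 0.49, -0.0]
contact_force: [-1.0, -0.1, -1.3]
gripper_width: 0.242
grasp_force: 59.7
```

>>> servo_tool(motion=[-1,0.01,0,0.04,0,-1,0.01,0,0.08,0,-1,0.01,0,0.1,0,-1,0.01,0,0.103,0])

```text
time: 15.5
tool_pos: [0.4911, -0.2805, 0.0243]
tool_rot: [-0.0, 0.872, 0.49, -0.0]
contact_force: [-2.5, 1.2, 3.0]
gripper_width: 0.247
grasp_force: 60.4
```

>>> servo_tool(motion=[1,0,0,0,0,1,0,0,0,0,1,0,0,0,0,1,0,0,0,0,1,0,0,0,0])

```text
time: 16.12
tool_pos: [0.4911, -0.2804, 0.0239]
tool_rot: [0.0, 0.872, 0.49, -0.0]
contact_force: [-0.0, 1.0, -0.4]
gripper_width: 1.0
grasp_force: 0.0
```

>>> servo_tool(motion=[1,0,0,-0.3,0,1,0,0,-0.6,0,1,0,0,-1,0,1,0,0,-1,0])

```text
time: 16.62
tool_pos: [0.4939, -0.2825, 0.1496]
tool_rot: [0.005, 0.872, 0.49, 0.002]
contact_force: [-0.4, 0.1, 0.5]
gripper_width: 0.999
grasp_force: 0.0
```

>>> servo_tool(motion=[-1,-0.5,0,0,0,-1,-1,0,0,0,-1,-1,0,0,0,-1,-1,0,0,0])

```text
time: 17.12
tool_pos: [0.4285, -0.3824, 0.1428]
tool_rot: [-0.001, 0.872, 0.49, 0.0]
contact_force: [-0.3, -0.6, 0.2]
gripper_width: 0.143
grasp_force: 0.0
```

```bash
python3 chips.py top side; python3 - <<'E'
from meas import *
t=manip.state()['tool_pos']
rr,cc=np.mgrid[0:420,0:560]; px=np.c_[cc.ravel(),rr.ravel()]
a2=np.radians(58.7)
for n in('side','top'):
    z=np.load(f'pics/{n}L.npz'); w=cloud(n,z['d'],px); q=st(w); k=z['im'].reshape(-1,3).astype(int)
    m=(abs(q[:,0])<.055)&(q[:,1]>-.08)&(q[:,1]<.09)&(w[:,2]>.0485)&(w[:,2]<.06)
    wax=(k[:,0]-k[:,2]>35)&(abs(q[:,0])<.07)&(q[:,1]>-.1)&(q[:,1]<.2)&(w[:,2]<.062)&(w[:,2]>-.005)
    print(n,'above pan',m.sum(),'wax px',wax.sum(),'on pan',(wax&(q[:,1]<.088)).sum(),'z',np.percentile(w[wax,2],[2,50,98]).round(3),'y',np.percentile(q[wax,1],[2,98]).round(3))
    f=(abs(q[:,0])<.033)&(q[:,1]>.1)&(q[:,1]<.22)&(w[:,2]>.029)&(w[:,2]<.042); print(' lip y',np.percentile(q[f,1],[5,50,98]).round(4),f.sum())
    f=(abs(q[:,0])>.04)&(abs(q[:,0])<.065)&(q[:,1]>.1)&(q[:,1]<.22)&(w[:,2]>.03)&(w[:,2]<.042); print(' panel y',np.percentile(q[f,1],[5,50,98]).round(4),f.sum())
    r=w[:,:2]-[.4984,-.2668]; x=r@[np.cos(a2),np.sin(a2)]; y=r@[-np.sin(a2),np.cos(a2)]
    g=(abs(x)<.06)&(abs(y)<.03)&(w[:,2]>.075)&(w[:,2]<.1); print(' grip',g.sum(),x[g].mean().round(4),y[g].mean().round(4),w[g,2].max())
E
```

```text
tool [ 0.4285 -0.3824  0.1428] [-0.4535 -0.037 ]
top 0.47 [245. 207.] 51 stand [ 32. 127.] z 23.0
top 0.47 [248. 212.] 62 stand [ -1. 123.] z 15.0
side 0.62 [278. 214.] 39 stand [ 33. 120.] z 23.0
side 0.43 [268. 224.] 37 stand [-29. 123.] z 15.0
side above pan 21 wax px 124 on pan 0 z [0.007 0.017 0.028] y [0.104 0.141]
 lip y [0.165  0.1728 0.1834] 91
 panel y [0.1058 0.1636 0.1708] 57
 grip 139 0.0018 -0.0049 0.08927940856801853
top above pan 90 wax px 376 on pan 1 z [-0.004  0.005  0.028] y [0.104 0.199]
 lip y [0.1688 0.1773 0.1864] 112
 panel y [0.107  0.158  0.1731] 54
 grip 95 0.0018 0.0014 0.09279513740865686
```

>>> servo_tool(motion=[-1,0.4,-0.2,0,0,-1,0.8,-0.42,0,0,-1,0.968,-0.515,0,0])

```text
time: 17.7
tool_pos: [0.4365, -0.2487, 0.1437]
tool_rot: [-0.0, 0.871, 0.492, 0.0]
contact_force: [-0.2, -0.6, -0.6]
gripper_width: -0.002
grasp_force: 0.0
```

>>> servo_tool(motion=[-1,0.4,-0.2,0,0,-1,0.8,-0.42,0,0,-1,0.968,-0.515,0,0])

```text
time: 18.08
tool_pos: [0.4439, -0.1179, 0.144]
tool_rot: [0.0, 0.871, 0.492, 0.0]
contact_force: [0.0, -0.7, -0.2]
gripper_width: -0.0
grasp_force: 0.0
```

>>> servo_tool(motion=[-1,0.4,-0.2,0,0,-1,0.8,-0.42,0,0,-1,0.968,-0.515,0,0])

```text
time: 18.45
tool_pos: [0.4514, 0.0136, 0.1442]
tool_rot: [0.0, 0.871, 0.492, 0.0]
contact_force: [-0.6, -0.7, 0.7]
gripper_width: -0.002
grasp_force: 0.0
```

>>> servo_tool(motion=[-1,0.4,-0.2,0,0.056,-1,0.8,-0.42,0,0.056,-1,0.968,-0.515,0,0.056,-1,0.968,-0.515,0,0.056,-1,0.968,-0.515,0,0.056])

```text
time: 19.08
tool_pos: [0.4589, 0.1421, 0.1439]
tool_rot: [0.0, 0.882, 0.471, -0.0]
contact_force: [-0.3, -0.4, 0.0]
gripper_width: -0.003
grasp_force: 0.0
```

```bash
python3 - <<'E'
from meas import *
s=manip.state();t=s['tool_pos'];q=s['tool_rot'];print(t,st(t),np.degrees(2*np.arctan2(q[2],q[1])))
rr,cc=np.mgrid[0:420,0:560]; px=np.c_[cc.ravel(),rr.ravel()]
for n in('side','top'):
    z=np.load(f'pics/{n}L.npz'); w=cloud(n,z['d'],px); q=st(w); k=z['im'].reshape(-1,3).astype(int)
    wax=(k[:,0]-k[:,2]>45)&(k[:,0]>130)&(abs(q[:,0])<.13)&(q[:,1]>-.15)&(q[:,1]<.27)&(w[:,2]<.062)&(w[:,2]>-.01)
    N,l,stt,ce=cv2.connectedComponentsWithStats(wax.reshape(420,560).astype(np.uint8))
    for i in range(1,N):
        if stt[i,4]>6: j=l.ravel()==i; print(n,stt[i,4],'x',(np.percentile(q[j,0],[2,98])*1000).round(),'y',(np.percentile(q[j,1],[2,98])*1000).round(),'z',(np.median(w[j,2])*1000).round())
E
```

```text
[0.45890423 0.14206873 0.14388629] [-0.0007136  0.2294854] 56.192992518109094
side 182 x [ 75. 126.] y [ 69. 140.] z 58.0
side 429 x [ 76. 128.] y [-122.   30.] z 59.0
side 39 x [20. 49.] y [105. 132.] z 23.0
side 10 x [-10.   9.] y [116. 132.] z 16.0
side 19 x [-36. -20.] y [117. 136.] z 15.0
top 373 x [ 72. 126.] y [-141.  -26.] z 58.0
top 277 x [ 73. 126.] y [ 74. 144.] z 58.0
top 25 x [15. 43.] y [102. 111.] z 26.0
top 13 x [30. 47.] y [119. 139.] z 20.0
top 18 x [115. 129.] y [260. 269.] z 32.0
```

>>> servo_tool(motion=[-1,0,0,0.4,0,-1,0,0,0.8,0,-1,0,0,1,0,-1,0,0,1,0])

```text
time: 19.58
tool_pos: [0.4568, 0.141, 0.0216]
tool_rot: [-0.001, 0.883, 0.47, -0.002]
contact_force: [0.2, -0.3, 0.3]
gripper_width: 0.001
grasp_force: 0.0
```

>>> servo_tool(motion=[-1,0,0,0.08,0,-1,0,0,0.16,0,-1,0,0,0.24,0,-1,0,0,0.28,0,-1,0,0,0.28,0])

```text
time: 20.2
tool_pos: [0.4584, 0.1425, -0.0102]
tool_rot: [-0.0, 0.882, 0.471, -0.0]
contact_force: [-0.2, 0.4, 0.5]
gripper_width: 0.001
grasp_force: 0.0
```

>>> servo_tool(motion=[-1,0,0.08,0,0,-1,0,0.16,0,0,-1,0,0.24,0,0,-1,0,0.32,0,0,-1,0,0.4,0,0])

```text
time: 20.82
tool_pos: [0.4994, 0.1154, -0.0095]
tool_rot: [-0.0, 0.882, 0.471, 0.0]
contact_force: [-2.6, 0.8, 1.3]
gripper_width: 0.002
grasp_force: 0.9
```

>>> servo_tool(motion=[-1,0,0.07,0,0,-1,0,0.14,0,0,-1,0,0.21,0,0,-1,0,0.28,0,0,-1,0,0.33,0,0])

```text
time: 21.45
tool_pos: [0.532, 0.0934, -0.0098]
tool_rot: [-0.0, 0.882, 0.471, -0.0]
contact_force: [-0.4, 0.5, 2.1]
gripper_width: -0.0
grasp_force: 0.9
```

```bash
cat > dr.py <<'E'
from meas import *
s=manip.state();t=s['tool_pos'];print(t,st(t),s['contact_force'])
o=snap('D',('side',)); im,d=o['side']; rr,cc=np.mgrid[0:420,0:560]; w=cloud('side',d,np.c_[cc.ravel(),rr.ravel()]); q=st(w)
f=(q[:,0]<-.035)&(q[:,0]>-.066)&(q[:,1]>.08)&(q[:,1]<.22)&(w[:,2]>.025)&(w[:,2]<.042); print(' panel y',np.percentile(q[f,1],[50,90,98]).round(4),f.sum())
f=(q[:,0]<-.02)&(q[:,0]>-.034)&(q[:,1]>.08)&(q[:,1]<.22)&(w[:,2]>.025)&(w[:,2]<.042); print(' lip y',np.percentile(q[f,1],[50,90,98]).round(4),f.sum())
E
python3 dr.py
```

```text
[ 0.53195942  0.09338119 -0.0098273 ] [-0.00053191  0.141693  ] [-0.42309357  0.47448145  2.05802228]
 panel y [0.1068 0.1104 0.1134] 48
 lip y [0.11   0.1249 0.1252] 29
```

>>> servo_tool(motion=[-1,0,0.03,0,0,-1,0,0.06,0,0,-1,0,0.09,0,0,-1,0,0.11,0,0,-1,0,0.125,0,0])

```text
time: 22.12
tool_pos: [0.544, 0.0853, -0.0099]
tool_rot: [-0.0, 0.882, 0.471, -0.0]
contact_force: [-1.5, 0.3, 0.1]
gripper_width: 0.0
grasp_force: 0.5
```

>>> servo_tool(motion=[-1,0,0.015,0,0,-1,0,0.03,0,0,-1,0,0.04,0,0,-1,0,0.04,0,0])

```text
time: 22.62
tool_pos: [0.5483, 0.0826, -0.0096]
tool_rot: [0.0, 0.882, 0.471, 0.0]
contact_force: [-1.0, -0.3, -0.4]
gripper_width: 0.003
grasp_force: 0.2
```

>>> servo_tool(motion=[-1,0,0.01,0,0,-1,0,0.02,0,0,-1,0,0.03,0,0,-1,0,0.03,0,0])

```text
time: 23.12
tool_pos: [0.5488, 0.0822, -0.0099]
tool_rot: [-0.003, 0.882, 0.471, -0.002]
contact_force: [-9.2, 6.1, 5.6]
gripper_width: 0.0
grasp_force: 5.3
```

```bash
python3 dr.py
```

```text
[ 0.54875564  0.08220898 -0.00992514] [-0.00047217  0.12152055] [-9.15314842  6.13833419  5.62563633]
 panel y [0.086  0.0905 0.0912] 14
 lip y [0.0984 0.1041 0.1067] 14
```

>>> servo_tool(motion=[-1,0,-0.1,0,0,-1,0,-0.3,0,0,-1,0,-0.5,0,0,-1,0,-0.5,-0.4,0,-1,0,-0.5,-0.9,0])

```text
time: 23.8
tool_pos: [0.4996, 0.1141, 0.0979]
tool_rot: [-0.0, 0.882, 0.471, -0.001]
contact_force: [0.7, -0.5, 0.0]
gripper_width: 0.0
grasp_force: 0.0
```

>>> servo_tool(motion=[-1,0,-0.5,-0.3,0,-1,-0.4,-0.8,-0.5,0,-1,-0.4,-0.8,-0.5,0,-1,-0.4,-0.8,-0.5,0])

```text
time: 24.3
tool_pos: [0.3951, 0.1276, 0.1587]
tool_rot: [0.001, 0.882, 0.471, 0.001]
contact_force: [0.6, 0.5, -0.3]
gripper_width: 0.0
grasp_force: 0.0
```

```bash
python3 dr.py; python3 chips.py side top; python3 - <<'E'
from h import *
for l in['oil_bottle','spool','seal_stamp','dial_thermometer','short_candle','shell','scraper_grip']:
    d=np.load('pics/sideL.npz')['d']; r=models.regions_of('side',l)
    if r: w=maskcloud('side',d,r[0]['mask']); print(l,round(r[0]['p'],2),np.nanmedian(w,0).round(3))
E
```

```text
[0.39513311 0.12758027 0.15865467] [-0.04822888  0.27441833] [ 0.55927306  0.47425794 -0.26754703]
 panel y [0.0851 0.09   0.0904] 15
 lip y [0.0981 0.1048 0.1055] 12
tool [0.3951 0.1275 0.1579] [-0.0483  0.2744]
side 0.34 [339. 301.] 956 stand [-215. -232.] z 82.0
oil_bottle 0.78 [ 0.439 -0.116  0.049]
spool 0.7 [0.49  0.271 0.029]
seal_stamp 0.47 [ 0.671 -0.213  0.046]
dial_thermometer 0.64 [ 0.64  -0.325  0.008]
short_candle 0.88 [ 0.723 -0.291  0.08 ]
shell 0.75 [0.554 0.389 0.023]
scraper_grip 0.88 [ 0.5   -0.275  0.066]
```

No chips are left in view, the drawer is home, the scraper is back in its rack and the bystanders haven't moved.

```bash
python3 -c "
from plant import job_done
print(job_done())"
```

```text
the job is handed in; nothing more can be done
None
```

The job is handed in at about 25 s of the allowed 72 s: the pan is clear of wax, the scraper is back in its rack slot, the drawer is pushed to its stop and the bystanders haven't moved; I never counted all five bits in the drawer, but none were left in view on the pan or beside it.

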